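# Slide the top lapping plate off its stack and store it on spacers

## Task

Restack the top lapping plate on spacers: lay the loose steel bar square across the bare end of the plate in the tray, centred on its width, matching the bar at the other end. Slide the stack's top plate out from under the shelf, keeping it flat on the plate below until about half of it is off and not shifting the plates beneath, then set it down gently on the two bars, straight above the tray plate. Leave everything else where it is.

Things in the scene. Friction and masses are not known exactly. Their poses are not given: they have to be found in the camera images.
- top_plate_center (a point): centre of the top plate of the stack of three: plate, white ceramic with fine grey crosshatch grooves, 110 (its x) x 60 (its y) x 10 mm (z), 0.2 kg; x along its length, +x in under the shelf (to the left, seen from the robot), -x out of it (to the right). It lies loose on the second plate; only 4 to 8 mm of its front end stands out in front of the shelf edge. Its bottom is 5 mm below this point, and the next plate begins there
- second_plate_center (a point): centre of the second plate of the stack, directly under the top plate, of the same kind: plate, white ceramic with fine grey crosshatch grooves, 110 (its x) x 60 (its y) x 10 mm (z); must stay
- low_plate_center (a point): centre of the lowest plate of the stack, on the bench: the same kind; must stay
- tray_plate_center (a point): centre of the plate that lies in the tray, the same kind: plate, white ceramic with fine grey crosshatch grooves, 110 (its x) x 60 (its y) x 10 mm (z), 0.2 kg, loose; x along its length, +x to the left seen from the robot; its right (-x) end is bare. Its top is 5 mm above this point
- laid_bar_center (a point): centre of the spacer bar already laid across the left (+x) end of the tray plate: steel, 10 x 80 x 10 mm, its length along its y, loose, 0.05 kg
- loose_bar_center (a point): centre of the loose spacer bar that lies on the bench between tray and robot: steel, 10 x 80 x 10 mm, its length along its y, 0.05 kg
- shelf_edge (a point): middle of the lower front edge of the fixed grey bench shelf over the stack, 117 mm above the bench; the shelf is open to the right. Its front lip, 18 mm high, runs along this frame's y, 260 mm wide; the board reaches 145 mm back along +x (to the left), with bottles and cans up to 102 mm high close behind the lip. 125 mm are free under the board, between end panels 10 mm thick
- tray: fixed low aluminium tray, 145 (its x) x 210 (its y) mm, rim 16 mm high, floor 2 mm thick; origin at the centre of its underside; its y points to the left seen from the robot
- microscope: fixed white inverted microscope left of the shelf, about 0.41 m high; from its origin on the bench it reaches 0.34 m towards the robot (eyepieces, at 0.25 to 0.41 m height), 0.15 m to the left and 0.2 m to the right (stage, at 0.2 m height). The arm starts to the left of it and must go round its front or over it
- petri: glass petri dish with cut samples, 68 mm across, 16 mm high; on the bench beyond the tray, to be left alone
- red_mount: red cylindrical specimen mount, 30 mm across, 21 mm high; on the bench near the robot, to be left alone
- tan_mount: tan cylindrical specimen mount, 30 mm across, 18 mm high, in front of the microscope, to be left alone
- driver: yellow-handled screwdriver, 124 mm long, 16 mm thick, lying on the bench beyond the stack, to be left alone
- loupe: black loupe, 42 mm across, 37 mm high, on the bench at the right near the robot, to be left alone

How it is judged:
On the way:
1. the top plate has been slid at least 35 mm off the stack, still lying flat on the second plate (x of top_plate_center in the frame of second_plate_center below -0.035 m and z of top_plate_center in the frame of second_plate_center below 0.0125 m and angle between top_plate_center's own z axis and vertical below 0.06 rad), for 0.05 s.
At the end, for the whole second after the job is handed in: Each bar lies across its end of the tray plate (22 to 52 mm from its centre); the moved plate rests level on both, within 15 mm and 0.15 rad of straight above the tray plate. The tray plate moved under 20 mm, the two plates left in the stack under 6 mm (x of loose_bar_center in the frame of tray_plate_center between -0.052 and -0.022 m and y of loose_bar_center in the frame of tray_plate_center between -0.015 and 0.015 m and angle between the y axis of loose_bar_center and the y axis of tray_plate_center, either way round below 0.2 rad and z of loose_bar_center in the frame of tray_plate_center between 0.008 and 0.012 m and x of laid_bar_center in the frame of tray_plate_center between 0.022 and 0.054 m and z of laid_bar_center in the frame of tray_plate_center between 0.008 and 0.012 m and z of top_plate_center in the frame of tray_plate_center between 0.0185 and 0.0215 m and horizontal distance between top_plate_center and tray_plate_center below 0.015 m and angle between the x axis of top_plate_center and the x axis of tray_plate_center, either way round below 0.15 rad and angle between top_plate_center's own z axis and vertical below 0.05 rad and linear speed of top_plate below 0.01 m/s and distance of tray_plate_center from where it was at the start of the episode below 0.02 m and distance of each of second_plate_center, low_plate_center from where it was at the start of the episode below 0.006 m); the robot touches nothing.
It fails at once if the top plate is lifted off the second plate (by more than 6 mm) before it is 35 mm off sideways (horizontal distance between top_plate_center and second_plate_center below 0.035 m and z of top_plate_center in the frame of second_plate_center above 0.016 m).
It fails at once if a plate below is shifted more than 8 mm (distance of any of second_plate_center, low_plate_center from where it was at the start of the episode above 0.008 m).
It fails at once if the top plate is tipped more than 0.4 rad (angle between top_plate_center's own z axis and vertical above 0.4 rad).
It fails at once if the plate is pressed onto the bars with more than 40 N (contact force between top_plate and laid_bar above 40 N or contact force between top_plate and loose_bar above 40 N).
It fails at once if a bystander is moved more than 20 mm (distance of any of petri, red_mount, tan_mount, driver, loupe from where it was at the start of the episode above 0.02 m).
It also fails if it takes over 58 s, if anything falls off the work surface, if the arm or the gripper's body presses on something with over 40 N, if the wrist force passes 120 N, or if a joint passes its speed limit or range.

## Robot

A 6-joint arm with a two-finger parallel gripper is mounted at the origin on a cart in front of the work surface, level with it; the furniture and walls round the work are solid. World frame = base frame: x ahead of the robot, y to its left, z up, the work surface at z = 0. Lengths are in m, angles in rad, forces in N, time in s.
With the tool pointing down it reaches from about 0.3 to 0.875 m from the base axis. Payload 6.4 kg.
Tool frame: the origin (TCP) lies midway between the tips of the shut fingers; the grasp point (between the pads) lies 19 mm behind it; z points along the fingers, y is the line along which they close (so a half turn about z gives the same grasp; the last joint's range is limited). The gripper opens to 88 mm and grips with 3 to 60 N. Pads are 18 mm wide; open, the fingers measure 123 mm over their backs; the gripper's body (75 mm by 187 mm) begins 45 mm behind the grasp point.
Start: joints at [-1.354, 0.181, 1.607, -0, 1.354, -0.206], TCP at [0.236, -0.524, 0.239] pointing down, gripper open.
Joint ranges: [-2.99, 2.99], [-0.89, 2.07], [0.3, 2.58], [-1.14, 4.28], [0, 2.63], [-3.12, 3.12]. Speed limits (rad/s): [2.57, 2.57, 3.01, 3.14, 3.14, 3.14].

## Interface

Orientations are given as a 3x3 rotation matrix whose columns are the frame's x, y, z axes.
In Python, from rig import bot gives the robot as it stands.
- The arm moves only by the tool step_arm, never from a script. Its argument "rows" is a list of rows, each an object of numbers: "gripper": the opening, from 0 (shut) to 1 (fully open); "dx", "dy", "dz": the shift along the tool's x, y, z normalised to -1 to 1, where 1 is 30 mm; "ax", "ay", "az": the turn, a rotation vector about the tool's x, y, z normalised to -1 to 1, where 1 is 90 degrees. A call has 1 to 20 rows; each row shifts and turns the commanded pose from where the row before left it, along the tool's axes as they then stand; what a row does not reach is not made up. A row lasts 1/10 s, in which the tool goes at most 50 mm and 8.59 degrees, less where a joint would pass 70% of its speed; a pose out of reach is approached as far as the arm can. A call with a number of a shift or a turn outside -1 to 1 is refused whole. A call with a gripper value outside its range is refused whole. The fingers move at their own pace and stop on an object; "squeeze" is the grip in N (left out, the last holds). Time passes only in rows, so rows that do not move let the fingers close. It gives the time, the measured TCP pose, the force, the opening and the grip force at its end, in the units of the state.
- bot.sense(): the state, without advancing time (a new reading comes with each control period).
- bot.capture(name): name is "scene" or "top" or "wrist"; returns a dict with "image" (384x512x3 uint8, blue, green, red), "fov_y" (degrees; the focal length in pixels is half the picture's height over the tangent of half this angle, whatever the lens; pixels are square), "cx", "cy" (the principal point, pixels), "R" (3x3) and "t" (3): a world point X has camera coordinates R X + t. Camera axes: x right, y down, z forward; pixel columns grow to the right and rows downward; lengths in m; the calibration is good to about 2 mm. A picture is of the moment at which its call begins. There is no depth.
- bot.hand_in(): hands the job in; it is judged then, once.
The state is a dict: "clock": time; "q": joint angles; "qvel": joint speeds; "tau": joint torques, N m; "ee_pos": TCP position; "eef_rot": TCP orientation; "force": force on the tool from outside, world axes, zero at the start; "torque": the same for the moment, N m; "grip_width": finger opening in m; "grip_force": force on a finger pad.
Only numpy, scipy, OpenCV 4.12 (cv2) and the standard library are available. Lean on these libraries where they do the work, as an engineer would, in place of code of your own. Each camera call takes 0.05 s, during which the arm holds its last target. There are 200 camera calls.

## Working session

There is one attempt and no reset: what is moved stays moved. The work goes in short steps, Python scripts to look and compute and a tool call to move; the robot and the scene stay as the last step left them, time stands still between calls to the robot, and variables do not carry over. Pictures are saved under pics/ and viewed, at most 11 in all, crops included, and the job is handed in when it is done.

Besides the shell and the picture viewer there is one more tool, called after "Emit:" as name([rows], argument=value, ...), one row to a line, values as JSON. step_arm: Moves the arm, as the interface text tells. Scaled input: -1 to 1 covers 30 mm each way for a shift and 90 degrees each way for a turn. Its arguments: {"type":"object","properties":{"rows":{"type":"array"},"squeeze":{"type":"number"}},"required":["rows"]}

```bash
ls; mkdir -p pics; python3 - <<'E'
from rig import bot
import cv2,numpy as np
s=bot.sense();print(s['clock'],s['ee_pos'],np.round(s['eef_rot'],3).tolist(),s['grip_width'])
for n in ['scene','top']:
    c=bot.capture(n);cv2.imwrite(f'pics/{n}0.png',c['image']);np.savez(f'{n}0.npz',**c)
    print(n,c['fov_y'],c['cx'],c['cy'],np.round(c['R'],3).tolist(),c['t'], -c['R'].T@c['t'])
E
```

```text
pics
0.0 [ 0.23583557 -0.52384013  0.23782704] [[0.912, 0.41, -0.0], [0.41, -0.912, 0.002], [0.0, -0.002, -1.0]] 0.0882242590353641
scene 42.53257422997914 254.44338776441518 195.79179381318045 [[0.878, -0.478, -0.007], [-0.325, -0.585, -0.743], [0.351, 0.655, -0.669]] [-0.572481    0.10863291  1.32319691] [ 0.07308513 -1.07717886  0.96162879]
top 56.14579059948616 259.651774553938 195.0647709719152 [[-0.024, -0.998, -0.062], [-0.984, 0.035, -0.173], [0.174, 0.057, -0.983]] [-0.19145266  0.5501456   0.93267746] [ 0.37412152 -0.26322304  0.99997413]
```

View pics/scene0.png

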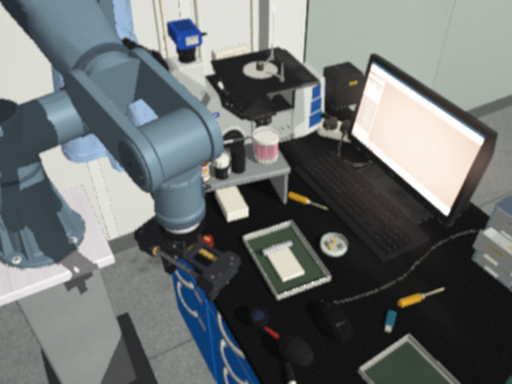

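View pics/top0.png

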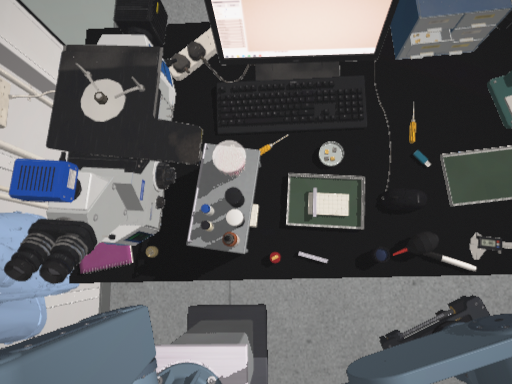

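```bash
cat > h.py <<'E'
import numpy as np,cv2
def cam(c):
    H,W=c['image'].shape[:2];f=H/2/np.tan(np.radians(float(c['fov_y']))/2);return f,float(c['cx']),float(c['cy'])
def ray(c,uv,z):
    f,cx,cy=cam(c);uv=np.atleast_2d(uv).astype(float)
    d=np.c_[(uv[:,0]-cx)/f,(uv[:,1]-cy)/f,np.ones(len(uv))]@c['R']
    o=-c['R'].T@c['t'];return o+d*((z-o[2])/d[:,2])[:,None]
def proj(c,X):
    f,cx,cy=cam(c);p=np.atleast_2d(X)@c['R'].T+c['t'];return np.c_[f*p[:,0]/p[:,2]+cx,f*p[:,1]/p[:,2]+cy]
E
python3 - <<'E'
from h import *
c=np.load('top0.npz')
im=c['image'][135:285,190:390];cv2.imwrite('pics/topcrop.png',cv2.resize(im,None,fx=4,fy=4,interpolation=cv2.INTER_CUBIC))
g=cv2.cvtColor(c['image'],cv2.COLOR_BGR2HSV)
m=((g[...,2]>130)&(g[...,1]<60)).astype(np.uint8)
for name,(x0,y0,x1,y1),z in [('bar',(290,245,340,270),.01),('plate+bar',(297,183,358,225),.012),('stack',(248,195,265,235),.03)]:
    mm=np.zeros_like(m);mm[y0:y1,x0:x1]=m[y0:y1,x0:x1]
    n,l,st,ce=cv2.connectedComponentsWithStats(mm)
    k=1+np.argmax(st[1:,4]);pts=np.argwhere(l==k)[:,::-1].astype(np.float32)
    b=cv2.boxPoints(cv2.minAreaRect(pts));w=ray(c,b,z)
    print(name,st[k],np.round(b,1).tolist(),np.round(w,4)[:,:2].tolist(),np.round(w.mean(0),4))
E
```

```text
bar [298 252  30  11 117] [[297.79998779296875, 254.6999969482422], [298.8999938964844, 251.0], [327.29998779296875, 259.1000061035156], [326.20001220703125, 262.79998779296875]] [[0.3828, -0.3052], [0.3926, -0.3084], [0.3692, -0.3833], [0.3595, -0.3799]] [ 0.376  -0.3442  0.01  ]
plate+bar [308 188  41  29 919] [[308.0, 188.0], [348.0, 188.0], [348.0, 216.0], [308.0, 216.0]] [[0.5646, -0.3411], [0.5606, -0.4506], [0.4831, -0.4455], [0.4866, -0.3373]] [ 0.5237 -0.3936  0.012 ]
stack [248 195  11  35 273] [[248.0, 195.0], [258.0, 195.0], [258.0, 229.0], [248.0, 229.0]] [[0.5476, -0.1751], [0.5466, -0.2026], [0.4536, -0.2004], [0.4543, -0.1733]] [ 0.5005 -0.1878  0.03  ]
```

View pics/topcrop.png

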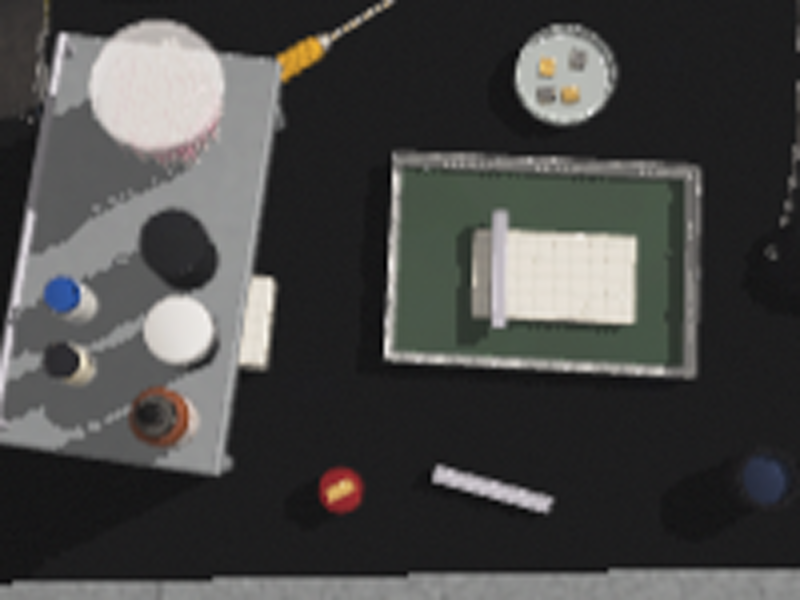

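Emit:
step_arm([
  {"dx": 0.96, "dy": -0.51, "gripper": 1},
  {"dx": 0.96, "dy": -0.51},
  {"dx": 0.96, "dy": -0.51},
  {"dx": 0.96, "dy": -0.51},
  {"dx": 0.96, "dy": -0.51},
  {"dx": 0.96, "dy": -0.51},
  {"dx": 0.96, "dy": -0.51},
  {"az": -0.09},
  {"az": -0.09},
  {"az": -0.09},
  {"az": -0.09},
  {"az": -0.09},
  {"az": -0.09},
])

```text
invalid input at $.rows[0]: expected keys gripper, dx, dy, dz, ax, ay, az
```

```bash
python3 - <<'E'
from rig import bot
from h import *
s=bot.sense();print(s['clock'],s['ee_pos'],np.round(s['eef_rot'],3).tolist(),np.round(s['q'],3))
c=bot.capture('wrist');np.savez('w1.npz',**c);cv2.imwrite('pics/w1.png',c['image'])
print(c['fov_y'],-c['R'].T@c['t'],c['R'].round(2).tolist())
print(proj(c,s['ee_pos']))
E
```

```text
0.1 [ 0.23582838 -0.52390837  0.23794731] [[0.912, 0.41, -0.0], [0.41, -0.912, 0.001], [0.0, -0.001, -1.0]] [-1.354  0.181  1.608  0.     1.354 -0.206]
66.73653645970559 [ 0.3023734  -0.49430151  0.38402384] [[0.41, -0.91, -0.0], [-0.88, -0.39, 0.28], [-0.26, -0.11, -0.96]]
[[254.1817009  239.10843774]]
```

View pics/w1.png

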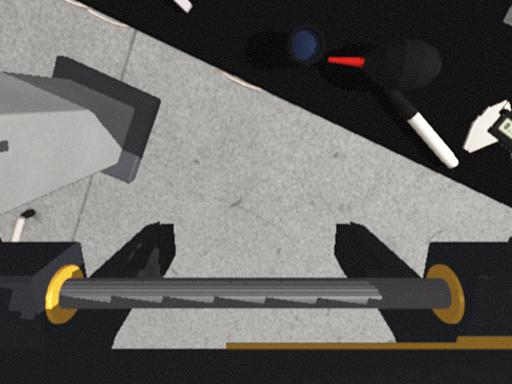

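Emit:
step_arm([
  {"gripper": 1, "dx": 0.96, "dy": -0.51, "dz": 0, "ax": 0, "ay": 0, "az": 0},
  {"gripper": 1, "dx": 0.96, "dy": -0.51, "dz": 0, "ax": 0, "ay": 0, "az": 0},
  {"gripper": 1, "dx": 0.96, "dy": -0.51, "dz": 0, "ax": 0, "ay": 0, "az": 0},
  {"gripper": 1, "dx": 0.96, "dy": -0.51, "dz": 0, "ax": 0, "ay": 0, "az": 0},
  {"gripper": 1, "dx": 0.96, "dy": -0.51, "dz": 0, "ax": 0, "ay": 0, "az": 0},
  {"gripper": 1, "dx": 0.96, "dy": -0.51, "dz": 0, "ax": 0, "ay": 0, "az": 0},
  {"gripper": 1, "dx": 0.96, "dy": -0.51, "dz": 0, "ax": 0, "ay": 0, "az": 0},
  {"gripper": 1, "dx": 0, "dy": 0, "dz": 0, "ax": 0, "ay": 0, "az": 0},
])

```text
clock: 0.95
ee_pos: [0.3775, -0.3411, 0.2385]
eef_rot: [[0.91, 0.414, 0.0], [0.414, -0.91, 0.001], [0.001, -0.001, -1.0]]
force: [-0.2, -0.6, -0.4]
grip_width: 0.0883
grip_force: 0.0
```

```bash
python3 - <<'E'
from rig import bot
from h import *
s=bot.sense();print(s['clock'],s['ee_pos'],np.round(s['eef_rot'],3).tolist(),np.round(s['q'],3))
c=bot.capture('wrist');np.savez('w1.npz',**c);cv2.imwrite('pics/w1.png',c['image'])
E
```

```text
0.95 [ 0.37747473 -0.3410513   0.23845868] [[0.91, 0.414, 0.0], [0.414, -0.91, 0.001], [0.001, -0.001, -1.0]] [-9.690e-01  3.200e-02  1.771e+00  1.000e-03  1.340e+00  1.750e-01]
```

View pics/w1.png

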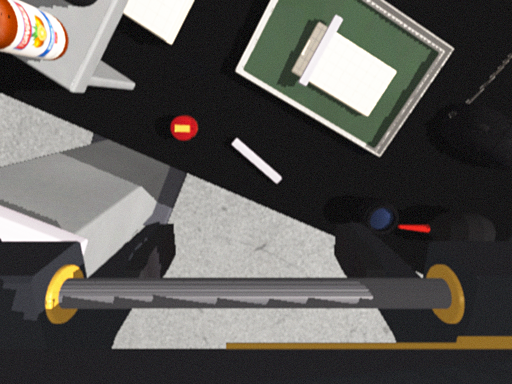

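```bash
cat >> h.py <<'E'
def mask(c,box,lo=130,sat=60):
    g=cv2.cvtColor(c['image'],cv2.COLOR_BGR2HSV);m=((g[...,2]>lo)&(g[...,1]<sat)).astype(np.uint8)
    o=np.zeros_like(m);x0,y0,x1,y1=box;o[y0:y1,x0:x1]=m[y0:y1,x0:x1]
    n,l,st,ce=cv2.connectedComponentsWithStats(o);k=1+np.argmax(st[1:,4]);return (l==k).astype(np.uint8)
def rect(c,m,z):
    p=np.argwhere(m)[:,::-1];w=ray(c,p,z)[:,:2]
    (cx,cy),(a,b),t=cv2.minAreaRect((w*1000).astype(np.float32));return np.round([cx,cy,a,b,t],1)
E
python3 - <<'E'
from h import *
c=np.load('w1.npz');im=c['image']
print('bar',rect(c,mask(c,(215,130,295,195)),.01))
g=im.astype(int)
for p in [(320,50),(330,30),(350,75),(312,45),(255,160),(160,15)]: print(p,im[p[1],p[0]])
# tray
m=mask(c,(290,10,405,125));print(m.sum())
# bluish bar vs cream plate: b-r
d=g[...,0]-g[...,2]
bar=(m>0)&(d>-3);pl=(m>0)&(d<-6);print(bar.sum(),pl.sum())
for nm,mm,z in [('laid',bar,.022),('plate',pl,.012)]:
    mm=cv2.morphologyEx(mm.astype(np.uint8),cv2.MORPH_OPEN,np.ones((3,3)));n,l,st,_=cv2.connectedComponentsWithStats(mm);k=1+np.argmax(st[1:,4])
    print(nm,rect(c,l==k,z),st[k])
m=mask(c,(120,0,200,50));print('stack',rect(c,m,.03))
for nm in ['w1','top0']:
  c=np.load(nm+'.npz')
  print(nm,np.round(proj(c,[[.376,-.344,.01],[.52,-.394,.012],[.5,-.2,.03]])))
cv2.imwrite('pics/big.png',cv2.resize(np.load('w1.npz')['image'][0:200,100:460],None,fx=2.2,fy=2.2,interpolation=cv2.INTER_CUBIC))
E
```

```text
bar [ 377.3 -344.6   80.4   11.8   73. ]
(320, 50) [243 242 245]
(330, 30) [243 240 245]
(350, 75) [248 253 254]
(312, 45) [174 188 198]
(255, 160) [240 237 242]
(160, 15) [248 253 254]
5419
624 1307
laid [ 530.6 -355.9    7.8   17.5   85.3] [317  39  11  16  88]
plate [ 523.5 -345.2   14.2   60.6   85.6] [292  23  35  53 636]
stack [ 475.5 -181.2   42.8   81.1   24.4]
w1 [[256. 162.]
 [344.  71.]
 [182.   7.]]
top0 [[312. 257.]
 [328. 203.]
 [257. 212.]]
```

View pics/big.png

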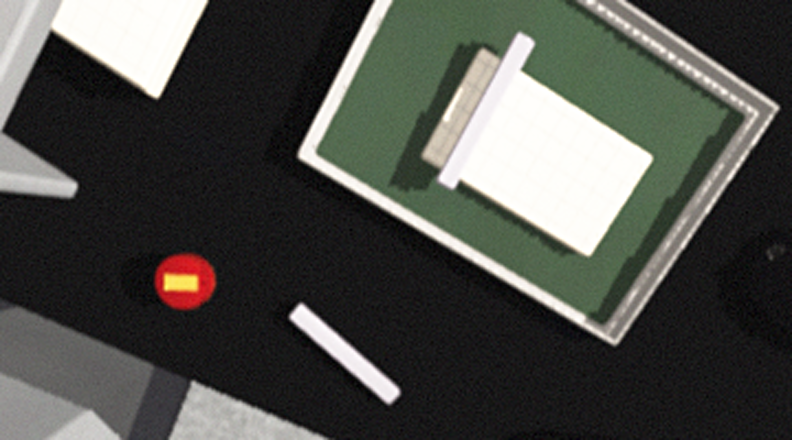

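```bash
python3 - <<'E'
from h import *
c=np.load('w1.npz')
f=lambda pts,z:(ray(c,np.array(pts)/2.2+[100,0],z)*1000)[:,:2]
P=f([(485,47),(423,160),(653,157),(590,257)],12);P=f([(485,47),(423,160),(653,157),(590,257)],.012)
print('plate',P.round(1).tolist(),P.mean(0)); 
v=(P[0]+P[1]-P[2]-P[3])/2;print(np.linalg.norm(v),np.degrees(np.arctan2(v[1],v[0])))
B=f([(515,33),(535,42),(438,182),(455,188)],.022);print('laid',B.mean(0));v=(B[0]+B[1]-B[2]-B[3])/2;print(np.linalg.norm(v),np.degrees(np.arctan2(v[1],v[0])))
S=f([(157,97),(207,0),(52,32)],.03);print('stack',S.round(1).tolist(),[np.degrees(np.arctan2(*(a-S[0])[::-1])) for a in S[1:]])
ct=np.load('top0.npz')
g=lambda p,z:(ray(ct,np.array(p)/4+[190,135],z)*1000)[:,:2].round(1).tolist()
print('top plate',g([(475,230),(637,235),(635,323),(475,320)],.012));print('laid',g([(500,210),(499,326)],.022));print('stack',g([(275,278),(268,368)],.03))
print('lip lower/upper',g([(280,60),(225,470)],.135))
E
```

```text
plate [[554.9, -343.3], [492.5, -338.5], [545.4, -451.4], [485.6, -447.4]] [ 519.58350271 -395.13827389]
108.76528815257298 85.69426309965311
laid [ 524.57702369 -356.77153808]
78.87425010312894 -2.9104260541814577
stack [[461.3, -201.9], [511.8, -209.4], [467.4, -145.1]] [np.float64(-8.446209543924375), np.float64(83.84738762881614)]
top plate [[551.9, -342.5], [544.4, -452.9], [483.7, -447.5], [489.2, -339.5]]
laid [[563.4, -359.4], [483.5, -354.7]]
stack [[520.2, -204.0], [459.0, -197.8]]
lip lower/upper [[641.9, -216.9], [389.9, -177.8]]
```

Emit:
step_arm([
  {"gripper": 0.5, "dx": -0.06, "dy": 0.1, "dz": 1, "ax": 0, "ay": 0, "az": 0},
  {"gripper": 0.5, "dx": 0, "dy": 0, "dz": 1, "ax": 0, "ay": 0, "az": -0.09},
  {"gripper": 0.5, "dx": 0, "dy": 0, "dz": 1, "ax": 0, "ay": 0, "az": -0.09},
  {"gripper": 0.5, "dx": 0, "dy": 0, "dz": 1, "ax": 0, "ay": 0, "az": -0.09},
  {"gripper": 0.5, "dx": 0, "dy": 0, "dz": 1, "ax": 0, "ay": 0, "az": -0.09},
  {"gripper": 0.5, "dx": 0, "dy": 0, "dz": 1, "ax": 0, "ay": 0, "az": -0.09},
  {"gripper": 0.5, "dx": 0, "dy": 0, "dz": 1, "ax": 0, "ay": 0, "az": -0.09},
  {"gripper": 0.5, "dx": 0, "dy": 0, "dz": 0, "ax": 0, "ay": 0, "az": 0},
])

```text
clock: 1.8
ee_pos: [0.3727, -0.3455, 0.0248]
eef_rot: [[0.295, 0.955, -0.005], [0.955, -0.295, 0.007], [0.005, -0.007, -1.0]]
force: [0.2, 1.3, -0.3]
grip_width: 0.0442
grip_force: 0.0
```

Emit:
step_arm([
  {"gripper": 0.5, "dx": 0.08, "dy": 0.13, "dz": 0.35, "ax": 0, "ay": 0, "az": 0},
  {"gripper": 0.5, "dx": 0, "dy": 0, "dz": 0.35, "ax": 0, "ay": 0, "az": 0},
  {"gripper": 0.5, "dx": 0, "dy": 0, "dz": 0, "ax": 0, "ay": 0, "az": 0},
])

```text
clock: 2.1
ee_pos: [0.3798, -0.3463, 0.0074]
eef_rot: [[0.297, 0.955, -0.0], [0.955, -0.297, 0.0], [0.0, -0.0, -1.0]]
force: [0.0, -0.2, 0.9]
grip_width: 0.0439
grip_force: 0.0
```

Emit:
step_arm([
  {"gripper": 0.5, "dx": 0, "dy": -0.09, "dz": 0.15, "ax": 0, "ay": 0, "az": 0},
  {"gripper": 0.5, "dx": 0, "dy": 0, "dz": 0, "ax": 0, "ay": 0, "az": 0},
  {"gripper": 0, "dx": 0, "dy": 0, "dz": 0, "ax": 0, "ay": 0, "az": 0},
  {"gripper": 0, "dx": 0, "dy": 0, "dz": 0, "ax": 0, "ay": 0, "az": 0},
  {"gripper": 0, "dx": 0, "dy": 0, "dz": 0, "ax": 0, "ay": 0, "az": 0},
  {"gripper": 0, "dx": 0, "dy": 0, "dz": 0, "ax": 0, "ay": 0, "az": 0},
], squeeze=30)

```text
clock: 2.7
ee_pos: [0.3774, -0.3457, 0.0034]
eef_rot: [[0.295, 0.955, 0.0], [0.955, -0.295, -0.0], [-0.0, 0.0, -1.0]]
force: [0.4, -0.9, -1.0]
grip_width: 0.0144
grip_force: 0.0
```

Emit:
step_arm([
  {"gripper": 0, "dx": 0, "dy": 0, "dz": 0, "ax": 0, "ay": 0, "az": 0},
  {"gripper": 0, "dx": 0, "dy": 0, "dz": 0, "ax": 0, "ay": 0, "az": 0},
  {"gripper": 0, "dx": 0, "dy": 0, "dz": 0, "ax": 0, "ay": 0, "az": 0},
], squeeze=30)

```text
clock: 3.0
ee_pos: [0.3774, -0.3456, 0.0033]
eef_rot: [[0.295, 0.955, 0.0], [0.955, -0.295, -0.0], [-0.0, 0.0, -1.0]]
force: [-0.4, 0.4, 1.2]
grip_width: 0.0094
grip_force: 30.0
```

Emit:
step_arm([
  {"gripper": 0, "dx": 0, "dy": 0, "dz": -1, "ax": 0, "ay": 0, "az": 0},
  {"gripper": 0, "dx": 0, "dy": 0, "dz": -1, "ax": 0, "ay": 0, "az": 0.0859},
  {"gripper": 0, "dx": 0, "dy": 0, "dz": 0, "ax": 0, "ay": 0, "az": 0.0859},
  {"gripper": 0, "dx": 0, "dy": 0, "dz": 0, "ax": 0, "ay": 0, "az": 0.0859},
  {"gripper": 0, "dx": 0, "dy": 0, "dz": 0, "ax": 0, "ay": 0, "az": 0.0859},
  {"gripper": 0, "dx": 0, "dy": 0, "dz": 0, "ax": 0, "ay": 0, "az": 0.0859},
  {"gripper": 0, "dx": 0, "dy": 0, "dz": 0, "ax": 0, "ay": 0, "az": 0.0859},
  {"gripper": 0, "dx": 0, "dy": 0, "dz": 0, "ax": 0, "ay": 0, "az": 0.0859},
  {"gripper": 0, "dx": 0, "dy": 0, "dz": 0, "ax": 0, "ay": 0, "az": 0.0859},
  {"gripper": 0, "dx": 0, "dy": 0, "dz": 0, "ax": 0, "ay": 0, "az": 0.0859},
  {"gripper": 0, "dx": 0, "dy": 0, "dz": 0, "ax": 0, "ay": 0, "az": 0.0859},
  {"gripper": 0, "dx": 0.97, "dy": 0.52, "dz": 0, "ax": 0, "ay": 0, "az": 0},
  {"gripper": 0, "dx": 0.97, "dy": 0.52, "dz": 0, "ax": 0, "ay": 0, "az": 0},
  {"gripper": 0, "dx": 0.97, "dy": 0.52, "dz": 0, "ax": 0, "ay": 0, "az": 0},
  {"gripper": 0, "dx": 0.97, "dy": 0.52, "dz": 0, "ax": 0, "ay": 0, "az": 0},
  {"gripper": 0, "dx": 0.97, "dy": 0.52, "dz": 0, "ax": 0, "ay": 0, "az": 0},
  {"gripper": 0, "dx": 0, "dy": 0, "dz": 0, "ax": 0, "ay": 0, "az": 0},
  {"gripper": 0, "dx": 0, "dy": 0, "dz": 0, "ax": 0, "ay": 0, "az": 0},
])

```text
clock: 4.8
ee_pos: [0.516, -0.4341, 0.0622]
eef_rot: [[0.997, -0.078, -0.001], [-0.078, -0.997, 0.001], [-0.001, -0.001, -1.0]]
force: [-1.3, -0.0, -0.9]
grip_width: 0.01
grip_force: 30.0
```

Emit:
step_arm([
  {"gripper": 0, "dx": 0, "dy": 0, "dz": 0.9, "ax": 0, "ay": 0, "az": 0},
  {"gripper": 0, "dx": 0, "dy": 0, "dz": 0.3, "ax": 0, "ay": 0, "az": 0},
  {"gripper": 0, "dx": 0, "dy": 0, "dz": 0.2, "ax": 0, "ay": 0, "az": 0},
  {"gripper": 0, "dx": 0, "dy": 0, "dz": 0.1, "ax": 0, "ay": 0, "az": 0},
  {"gripper": 0, "dx": 0, "dy": 0, "dz": 0.05, "ax": 0, "ay": 0, "az": 0},
  {"gripper": 0, "dx": 0, "dy": 0, "dz": 0, "ax": 0, "ay": 0, "az": 0},
])

```text
clock: 5.4
ee_pos: [0.5164, -0.4349, 0.0173]
eef_rot: [[0.997, -0.078, 0.0], [-0.078, -0.997, -0.001], [0.001, 0.001, -1.0]]
force: [-0.3, 0.5, 0.6]
grip_width: 0.0091
grip_force: 30.0
```

Emit:
step_arm([
  {"gripper": 0, "dx": 0, "dy": 0, "dz": 0.05, "ax": 0, "ay": 0, "az": 0},
  {"gripper": 0, "dx": 0, "dy": 0, "dz": 0, "ax": 0, "ay": 0, "az": 0},
])

```text
clock: 5.6
ee_pos: [0.5164, -0.4348, 0.0156]
eef_rot: [[0.997, -0.078, 0.0], [-0.078, -0.997, -0.0], [0.0, 0.0, -1.0]]
force: [-0.4, 0.2, -0.7]
grip_width: 0.0092
grip_force: 30.0
```

Emit:
step_arm([
  {"gripper": 0.2, "dx": 0, "dy": 0, "dz": 0, "ax": 0, "ay": 0, "az": 0},
  {"gripper": 0.2, "dx": 0, "dy": 0, "dz": 0, "ax": 0, "ay": 0, "az": 0},
  {"gripper": 0.2, "dx": 0, "dy": 0, "dz": -0.3, "ax": 0, "ay": 0, "az": 0},
  {"gripper": 0.2, "dx": 0, "dy": 0, "dz": -1, "ax": 0, "ay": 0, "az": 0},
  {"gripper": 0.2, "dx": 0, "dy": 0, "dz": -1, "ax": 0, "ay": 0, "az": 0},
  {"gripper": 0.5, "dx": -1, "dy": 0, "dz": -1, "ax": 0, "ay": 0, "az": 0},
  {"gripper": 0.8, "dx": -1, "dy": -0.5, "dz": -1, "ax": 0, "ay": 0, "az": 0},
  {"gripper": 0.9, "dx": -1, "dy": -1, "dz": -1, "ax": 0, "ay": 0, "az": 0},
  {"gripper": 0.9, "dx": -1, "dy": -1, "dz": -1, "ax": 0, "ay": 0, "az": 0},
  {"gripper": 0.9, "dx": 0, "dy": -1, "dz": -1, "ax": 0, "ay": 0, "az": 0},
  {"gripper": 0.9, "dx": 0, "dy": 0, "dz": 0, "ax": 0, "ay": 0, "az": 0},
])

```text
clock: 6.7
ee_pos: [0.4082, -0.3221, 0.2375]
eef_rot: [[0.997, -0.077, 0.006], [-0.077, -0.997, -0.006], [0.006, 0.006, -1.0]]
force: [0.1, -0.7, 0.3]
grip_width: 0.0634
grip_force: 0.0
```

```bash
python3 - <<'E'
from rig import bot
from h import *
s=bot.sense();print(s['clock'],s['ee_pos'],np.round(s['q'],3))
c=bot.capture('wrist');np.savez('w2.npz',**c);cv2.imwrite('pics/w2.png',cv2.resize(c['image'],(800,600),interpolation=cv2.INTER_CUBIC))
E
```

```text
6.7 [ 0.40819224 -0.32212428  0.23753341] [-8.970e-01  5.200e-02  1.751e+00  1.000e-03  1.329e+00  7.500e-01]
```

View pics/w2.png

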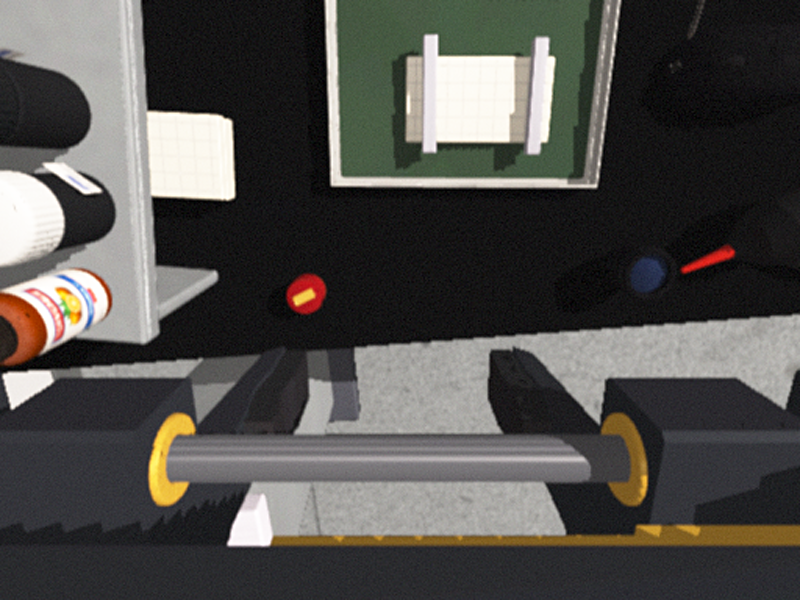

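```bash
python3 - <<'E'
from h import *
c=np.load('w2.npz');k=1.5625
f=lambda pts,z:(ray(c,np.array(pts)/k,z)*1000)[:,:2]
ang=lambda v:round(float(np.degrees(np.arctan2(v[1],v[0]))),1)
P=f([(408,55),(405,141),(555,55),(549,143)],.012);v=(P[0]+P[1]-P[2]-P[3])/2;print('plate',P.round(1).tolist(),P.mean(0),np.linalg.norm(v),ang(v))
L=f([(430,36),(430,152)],.022);print('laid',L.mean(0),ang(L[0]-L[1]),np.linalg.norm(L[0]-L[1]))
B=f([(541,38),(534,153)],.022);print('loose',B.mean(0),ang(B[0]-B[1]),np.linalg.norm(B[0]-B[1]))
S=f([(222,115),(222,200),(150,112),(150,198)],.03);print('stack',S.round(1).tolist(),ang(S[0]-S[1]),ang(S[2]-S[0]),ang(S[3]-S[1]),S[:2].mean(0))
print('bottom',f([(234,120),(233,198)],.0).round(1).tolist())
print('lip?',f([(143,0),(155,335)],.117).round(1).tolist())
print('rim',f([(332,186),(600,188)],.016).round(1).tolist())
g=cv2.cvtColor(c['image'],cv2.COLOR_BGR2GRAY);print(g[100,120:160].tolist()); print(g[100,60:105].tolist())
for b in [(80,60,160,135)]:
  pass
for x in (105,130): print(x,g[60:140,x].tolist())
E
```

```text
plate [[554.7, -342.7], [494.6, -336.1], [546.4, -451.2], [484.5, -447.7]] [ 520.07967232 -394.41260249] 110.49303501333708 85.2
laid [ 524.29019037 -356.45246579] -3.3 78.98984188954492
loose [ 517.23884365 -435.42516911] -3.3 78.54587817883534
stack [[522.0, -204.5], [462.0, -193.4], [528.0, -153.0], [467.8, -139.2]] -10.5 83.4 84.0 [ 492.02652035 -198.93035882]
bottom [[521.2, -202.9], [461.4, -191.4]]
lip? [[569.4, -204.3], [387.7, -169.4]]
rim [[465.3, -276.2], [447.4, -487.2]]
[244, 244, 245, 245, 242, 245, 246, 245, 246, 245, 244, 245, 245, 247, 243, 241, 244, 245, 246, 248, 249, 251, 248, 248, 254, 249, 246, 250, 250, 146, 28, 3, 18, 16, 27, 17, 11, 21, 17, 15]
[177, 177, 175, 176, 172, 176, 175, 178, 179, 178, 174, 178, 173, 179, 173, 180, 176, 179, 179, 177, 184, 196, 199, 203, 209, 208, 185, 191, 208, 213, 170, 169, 173, 170, 173, 217, 248, 248, 247, 246, 246, 246, 245, 244, 244]
105 [15, 17, 19, 19, 18, 18, 22, 18, 18, 12, 18, 100, 228, 253, 251, 248, 247, 245, 245, 248, 249, 248, 248, 248, 248, 249, 248, 248, 244, 245, 248, 249, 248, 248, 247, 248, 248, 248, 246, 245, 245, 247, 246, 247, 247, 247, 248, 246, 245, 242, 241, 243, 245, 243, 241, 241, 242, 243, 243, 241, 241, 244, 246, 248, 249, 215, 86, 12, 16, 11, 15, 15, 7, 9, 21, 15, 10, 7, 3, 20]
130 [24, 14, 20, 29, 20, 23, 20, 18, 20, 20, 14, 10, 100, 235, 254, 251, 249, 249, 245, 245, 248, 248, 249, 249, 249, 249, 248, 250, 249, 246, 246, 248, 249, 248, 249, 248, 249, 249, 248, 249, 244, 245, 247, 247, 248, 248, 249, 248, 248, 248, 246, 246, 246, 247, 248, 248, 248, 248, 247, 248, 248, 244, 243, 249, 249, 252, 234, 115, 18, 0, 10, 9, 17, 17, 0, 17, 13, 24, 18, 13]
```

Emit:
step_arm([
  {"gripper": 1, "dx": 0, "dy": 0, "dz": 0, "ax": 0, "ay": 0, "az": -0.089},
  {"gripper": 1, "dx": 0, "dy": 0, "dz": 0, "ax": 0, "ay": 0, "az": -0.089},
  {"gripper": 1, "dx": 0, "dy": 0, "dz": 0, "ax": 0, "ay": 0, "az": -0.089},
  {"gripper": 1, "dx": 0, "dy": 0, "dz": 0, "ax": 0, "ay": 0, "az": -0.089},
  {"gripper": 1, "dx": 0, "dy": 0, "dz": 0, "ax": 0, "ay": 0, "az": -0.089},
  {"gripper": 1, "dx": 0, "dy": 0, "dz": 0, "ax": 0, "ay": 0, "az": -0.089},
  {"gripper": 1, "dx": 0, "dy": 0, "dz": 0, "ax": 0, "ay": 0, "az": -0.089},
  {"gripper": 1, "dx": 0, "dy": 0, "dz": 0, "ax": 0, "ay": 0, "az": -0.089},
  {"gripper": 1, "dx": 0, "dy": 0, "dz": 0, "ax": 0, "ay": 0, "az": -0.089},
  {"gripper": 1, "dx": 0, "dy": 0, "dz": 0, "ax": 0, "ay": 0, "az": -0.089},
  {"gripper": 1, "dx": 0, "dy": 0, "dz": 0, "ax": 0, "ay": 0, "az": -0.089},
  {"gripper": 1, "dx": 0, "dy": 0, "dz": 0, "ax": 0, "ay": 0.0833, "az": 0},
  {"gripper": 1, "dx": 0, "dy": 0, "dz": 0, "ax": 0, "ay": 0.0833, "az": 0},
  {"gripper": 1, "dx": 0, "dy": 0, "dz": 0, "ax": 0, "ay": 0.0833, "az": 0},
  {"gripper": 1, "dx": 0, "dy": 0, "dz": 0, "ax": 0, "ay": 0.0833, "az": 0},
  {"gripper": 1, "dx": 0, "dy": 0, "dz": 0, "ax": 0, "ay": 0.0833, "az": 0},
  {"gripper": 1, "dx": 0, "dy": 0, "dz": 0, "ax": 0, "ay": 0.0833, "az": 0},
  {"gripper": 1, "dx": 0, "dy": 0, "dz": 0, "ax": 0, "ay": 0, "az": 0},
  {"gripper": 1, "dx": 0, "dy": 0, "dz": 0, "ax": 0, "ay": 0, "az": 0},
])

```text
clock: 8.65
ee_pos: [0.4065, -0.3235, 0.2302]
eef_rot: [[0.081, 0.994, 0.078], [0.703, -0.112, 0.702], [0.707, -0.002, -0.707]]
force: [1.0, 0.5, 0.6]
grip_width: 0.0881
grip_force: 0.0
```

```bash
python3 - <<'E'
from rig import bot
import numpy as np
s=bot.sense();print(s['ee_pos'],np.round(s['q'],3));R=s['eef_rot'];print(R)
d=np.array([0.486,-0.25,0.12])-s['ee_pos'];print('tool units',(R.T@d/.03).round(2))
d=np.array([0.4877,-0.2334,0.0275])-[0.486,-0.25,0.12];print('next',(R.T@d/.03).round(2))
E
```

```text
[ 0.40653085 -0.3235073   0.23019102] [-1.135  0.467  1.448  0.399  1.907 -1.024]
[[ 0.08057286  0.99368174  0.07813205]
 [ 0.70280382 -0.11222188  0.70247637]
 [ 0.70680606 -0.00168903 -0.70740536]]
tool units [-0.66  2.36  4.53]
next [-1.79 -0.    2.57]
```

Emit:
step_arm([
  {"gripper": 1, "dx": -0.13, "dy": 0.47, "dz": 0.9, "ax": 0, "ay": 0, "az": 0},
  {"gripper": 1, "dx": -0.13, "dy": 0.47, "dz": 0.9, "ax": 0, "ay": 0, "az": 0},
  {"gripper": 1, "dx": -0.13, "dy": 0.47, "dz": 0.9, "ax": 0, "ay": 0, "az": 0},
  {"gripper": 1, "dx": -0.13, "dy": 0.47, "dz": 0.9, "ax": 0, "ay": 0, "az": 0},
  {"gripper": 1, "dx": -0.13, "dy": 0.47, "dz": 0.9, "ax": 0, "ay": 0, "az": 0},
  {"gripper": 1, "dx": 0, "dy": 0, "dz": 0, "ax": 0, "ay": 0, "az": 0},
  {"gripper": 1, "dx": 0, "dy": 0, "dz": 0, "ax": 0, "ay": 0, "az": 0},
])

```text
clock: 9.35
ee_pos: [0.4863, -0.2493, 0.1237]
eef_rot: [[0.076, 0.994, 0.077], [0.705, -0.109, 0.701], [0.705, 0.001, -0.709]]
force: [-0.0, -1.1, 0.4]
grip_width: 0.0882
grip_force: 0.0
```

```bash
python3 - <<'E'
from rig import bot
from h import *
s=bot.sense();print(s['clock'],s['ee_pos'],np.round(s['q'],3))
c=bot.capture('wrist');np.savez('w3.npz',**c);cv2.imwrite('pics/w3.png',cv2.resize(c['image'],(800,600),interpolation=cv2.INTER_CUBIC))
E
```

```text
9.35 [ 0.48634383 -0.24929688  0.12374827] [-0.971  0.593  1.504  0.48   1.678 -0.97 ]
```

View pics/w3.png

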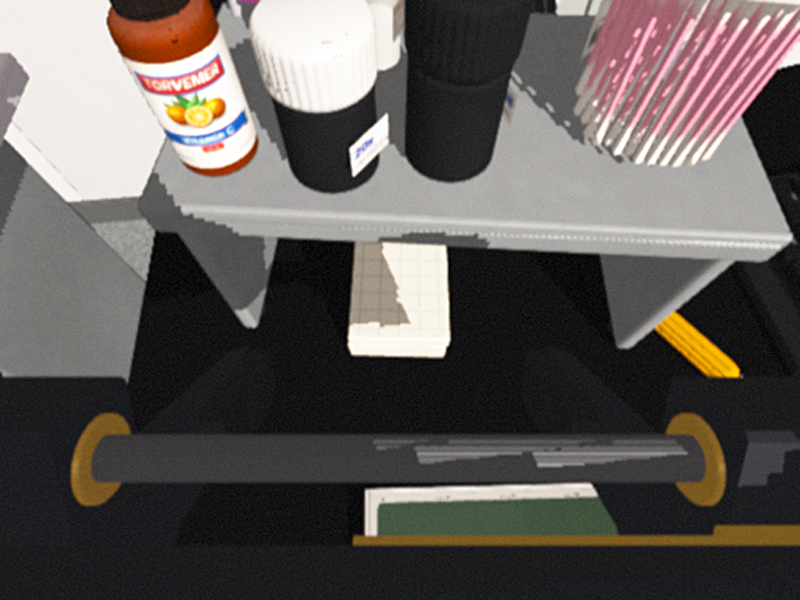

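```bash
python3 - <<'E'
from h import *
c=np.load('w3.npz');k=1.5625
f=lambda pts,z:(ray(c,np.array(pts)/k,z)*1000)[:,:2].round(1).tolist()
print('front top',f([(350,341),(448,345)],.03)); print('front bot',f([(350,355),(446,357)],.0),f([(350,355),(446,357)],.02))
print('back',f([(355,243),(446,244)],.03))
print('lip low',f([(200,233),(790,258)],.117))
g=cv2.cvtColor(c['image'],cv2.COLOR_BGR2GRAY)
for x in (230,250,270,280): print(x,g[150:235,x].tolist())
# known-point check: proj of red/tray corner
print(-c['R'].T@c['t'])
print(proj(c,[[.4615,-.197,.03],[.521,-.204,.03],[.4615,-.197,0]])*k)
E
```

```text
front top [[464.5, -196.0], [521.2, -204.7]]
front bot [[461.9, -193.1], [523.4, -201.2]] [[463.3, -200.8], [520.4, -208.3]]
back [[471.9, -126.9], [531.4, -134.2]]
lip low [[408.5, -175.1], [656.5, -215.1]]
230 [170, 174, 170, 167, 156, 143, 148, 150, 157, 152, 156, 161, 154, 154, 153, 144, 145, 149, 151, 148, 152, 153, 155, 150, 147, 149, 150, 142, 151, 149, 147, 147, 148, 154, 146, 149, 139, 140, 146, 142, 148, 139, 136, 144, 139, 145, 141, 133, 135, 141, 147, 137, 144, 142, 142, 146, 154, 214, 239, 240, 239, 242, 242, 243, 245, 249, 251, 250, 248, 247, 250, 251, 248, 247, 248, 251, 234, 138, 42, 6, 10, 21, 15, 23, 21]
250 [166, 134, 93, 77, 104, 178, 235, 244, 245, 246, 244, 245, 245, 245, 244, 243, 241, 244, 246, 247, 247, 247, 243, 231, 198, 173, 146, 144, 149, 152, 153, 151, 157, 149, 155, 154, 149, 147, 149, 153, 156, 150, 157, 151, 150, 152, 152, 143, 143, 148, 151, 152, 151, 160, 151, 149, 147, 164, 219, 241, 243, 243, 244, 245, 245, 248, 252, 252, 248, 247, 250, 251, 248, 246, 245, 250, 252, 218, 93, 7, 23, 13, 19, 23, 10]
270 [86, 87, 78, 84, 84, 101, 173, 239, 246, 246, 
[... 211 characters left out ...]
44, 247, 245, 244, 245, 246, 246, 244, 241, 244, 245, 247, 245, 247, 252, 252, 249, 246, 247, 250, 249, 246, 246, 248, 252, 232, 137, 42, 13, 26, 10, 11, 13]
280 [82, 85, 90, 83, 79, 87, 131, 213, 244, 243, 242, 243, 242, 242, 241, 240, 237, 237, 240, 242, 240, 241, 241, 239, 240, 238, 241, 241, 239, 238, 239, 237, 237, 235, 237, 238, 238, 235, 235, 238, 238, 238, 235, 236, 241, 239, 241, 240, 237, 237, 238, 239, 242, 242, 242, 241, 243, 242, 243, 243, 242, 241, 244, 244, 243, 245, 251, 252, 248, 246, 246, 251, 252, 247, 246, 248, 250, 244, 176, 63, 7, 17, 18, 23, 18]
[ 0.48083476 -0.30040265  0.27858754]
[[345.05373182 343.14619347]
 [447.48014264 343.923141  ]
 [349.74232493 360.77041471]]
```

Emit:
step_arm([
  {"gripper": 1, "dx": -0.49, "dy": 0, "dz": 0.64, "ax": 0, "ay": 0, "az": 0},
  {"gripper": 1, "dx": -0.49, "dy": 0, "dz": 0.64, "ax": 0, "ay": 0, "az": 0},
  {"gripper": 1, "dx": -0.49, "dy": 0, "dz": 0.64, "ax": 0, "ay": 0, "az": 0},
  {"gripper": 1, "dx": -0.45, "dy": 0, "dz": 0.6, "ax": 0, "ay": 0, "az": 0},
  {"gripper": 1, "dx": 0, "dy": 0, "dz": 0, "ax": 0, "ay": 0, "az": 0},
  {"gripper": 1, "dx": 0, "dy": 0, "dz": 0, "ax": 0, "ay": 0, "az": 0},
])

```text
clock: 10.0
ee_pos: [0.4876, -0.2384, 0.0298]
eef_rot: [[0.078, 0.994, 0.08], [0.704, -0.112, 0.701], [0.706, 0.001, -0.708]]
force: [0.0, 0.1, 0.1]
grip_width: 0.0883
grip_force: 0.0
```

```bash
python3 - <<'E'
from rig import bot
import numpy as np
s=bot.sense();print(s['ee_pos'],s['clock'],np.round(s['q'],3));R=s['eef_rot'];print(R.round(4))
d=np.array([0.496,-0.174,0.0278])-s['ee_pos'];print('tool units',(R.T@d/.03).round(2))
E
```

```text
[ 0.48761817 -0.23838873  0.02980608] 10.0 [-0.961  0.731  1.518  0.486  1.539 -1.031]
[[ 0.0783  0.9937  0.0797]
 [ 0.7039 -0.1118  0.7014]
 [ 0.706   0.0011 -0.7083]]
tool units [1.49 0.04 1.58]
```

Emit:
step_arm([
  {"gripper": 1, "dx": 0.37, "dy": 0.01, "dz": 0.39, "ax": 0, "ay": 0, "az": 0},
  {"gripper": 1, "dx": 0.37, "dy": 0.01, "dz": 0.39, "ax": 0, "ay": 0, "az": 0},
  {"gripper": 1, "dx": 0.37, "dy": 0.01, "dz": 0.39, "ax": 0, "ay": 0, "az": 0},
  {"gripper": 1, "dx": 0.37, "dy": 0.01, "dz": 0.39, "ax": 0, "ay": 0, "az": 0},
  {"gripper": 1, "dx": 0, "dy": 0, "dz": 0, "ax": 0, "ay": 0, "az": 0},
  {"gripper": 1, "dx": 0, "dy": 0, "dz": 0, "ax": 0, "ay": 0, "az": 0},
])

```text
clock: 10.6
ee_pos: [0.4959, -0.1725, 0.0269]
eef_rot: [[0.078, 0.994, 0.078], [0.703, -0.11, 0.702], [0.707, 0.0, -0.708]]
force: [1.1, -0.4, -0.7]
grip_width: 0.0883
grip_force: 0.0
```

```bash
python3 - <<'E'
from rig import bot
import numpy as np
s=bot.sense();print(s['ee_pos'],s['clock']);R=s['eef_rot'];print(R.round(4))
d=np.array([0.496,-0.174,0.0278])-s['ee_pos'];print('tool units',(R.T@d/.03).round(2))
E
```

```text
[ 0.49590002 -0.17247774  0.02692062] 10.6
[[ 7.760e-02  9.940e-01  7.760e-02]
 [ 7.032e-01 -1.098e-01  7.024e-01]
 [ 7.067e-01  1.000e-04 -7.075e-01]]
tool units [-0.01  0.01 -0.06]
```

Emit:
step_arm([
  {"gripper": 1, "dx": 0, "dy": 0, "dz": -0.06, "ax": 0, "ay": 0, "az": 0},
  {"gripper": 0.5, "dx": 0, "dy": 0, "dz": 0, "ax": 0, "ay": 0, "az": 0},
  {"gripper": 0.5, "dx": 0, "dy": 0, "dz": 0, "ax": 0, "ay": 0, "az": 0},
  {"gripper": 0.5, "dx": 0, "dy": 0, "dz": 0, "ax": 0, "ay": 0, "az": 0},
  {"gripper": 0.5, "dx": 0, "dy": 0, "dz": 0, "ax": 0, "ay": 0, "az": 0},
  {"gripper": 0.5, "dx": 0, "dy": 0, "dz": 0, "ax": 0, "ay": 0, "az": 0},
], squeeze=30)

```text
clock: 11.2
ee_pos: [0.4956, -0.1746, 0.028]
eef_rot: [[0.079, 0.994, 0.079], [0.703, -0.111, 0.702], [0.707, -0.0, -0.707]]
force: [-0.5, -0.7, -1.0]
grip_width: 0.0591
grip_force: 30.0
```

Emit:
step_arm([
  {"gripper": 0.5, "dx": -0.106, "dy": 0, "dz": -0.106, "ax": 0, "ay": 0, "az": 0},
  {"gripper": 0.5, "dx": -0.106, "dy": 0, "dz": -0.106, "ax": 0, "ay": 0, "az": 0},
  {"gripper": 0.5, "dx": -0.106, "dy": 0, "dz": -0.106, "ax": 0, "ay": 0, "az": 0},
  {"gripper": 0.5, "dx": -0.106, "dy": 0, "dz": -0.106, "ax": 0, "ay": 0, "az": 0},
  {"gripper": 0.5, "dx": -0.106, "dy": 0, "dz": -0.106, "ax": 0, "ay": 0, "az": 0},
  {"gripper": 0.5, "dx": -0.106, "dy": 0, "dz": -0.106, "ax": 0, "ay": 0, "az": 0},
  {"gripper": 0.5, "dx": -0.106, "dy": 0, "dz": -0.106, "ax": 0, "ay": 0, "az": 0},
  {"gripper": 0.5, "dx": -0.106, "dy": 0, "dz": -0.106, "ax": 0, "ay": 0, "az": 0},
  {"gripper": 0.5, "dx": -0.106, "dy": 0, "dz": -0.106, "ax": 0, "ay": 0, "az": 0},
  {"gripper": 0.5, "dx": -0.106, "dy": 0, "dz": -0.106, "ax": 0, "ay": 0, "az": 0},
  {"gripper": 0.5, "dx": 0, "dy": 0, "dz": 0, "ax": 0, "ay": 0, "az": 0},
])

```text
clock: 12.3
ee_pos: [0.4907, -0.2199, 0.0281]
eef_rot: [[0.079, 0.994, 0.079], [0.703, -0.112, 0.702], [0.706, 0.0, -0.708]]
force: [1.4, -0.6, -1.5]
grip_width: 0.0597
grip_force: 30.0
```

```bash
python3 - <<'E'
from rig import bot
from h import *
c=bot.capture('wrist');np.savez('w4.npz',**c);cv2.imwrite('pics/w4.png',cv2.resize(c['image'],(800,600),interpolation=cv2.INTER_CUBIC))
E
```

```text
(no output)
```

View pics/w4.png

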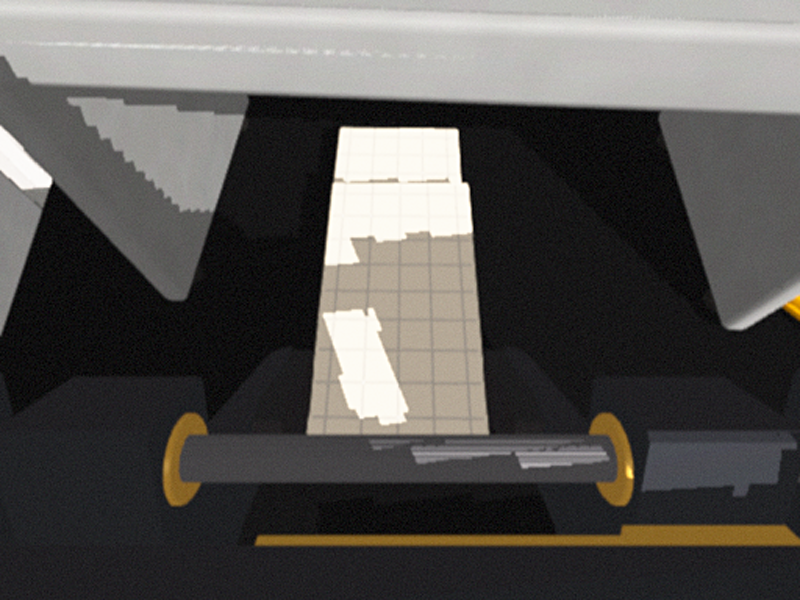

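```bash
python3 - <<'E'
from rig import bot
from h import *
c=np.load('w4.npz');k=1.5625
f=lambda pts,z:(ray(c,np.array(pts)/k,z)*1000)[:,:2]
a=f([(333,182),(469,183)],.03);b=f([(340,127),(458,129)],.02)
print(a.round(1),a.mean(0),b.round(1),b.mean(0),np.linalg.norm(a.mean(0)-b.mean(0)))
s=bot.sense();t=s['ee_pos'][:2]*1000;x=s['eef_rot'][:2,0];x=x/np.linalg.norm(x)
print('TCP to back edge along u',(a.mean(0)-t)@x, np.degrees(np.arctan2(x[1],x[0])),np.degrees(np.arctan2(*(a[1]-a[0])[::-1])))
E
```

```text
[[ 472.4 -130.8]
 [ 531.7 -138. ]] [ 502.08868376 -134.41149306] [[476.8 -85.4]
 [535.9 -93.5]] [506.34465449 -89.45929927] 45.15321708778647
TCP to back edge along u 85.93524660559274 83.60958978370641 -6.962401544783909
```

Emit:
step_arm([
  {"gripper": 0.75, "dx": 0, "dy": 0, "dz": 0, "ax": 0, "ay": 0, "az": 0},
  {"gripper": 0.9, "dx": 0, "dy": 0, "dz": 0, "ax": 0, "ay": 0, "az": 0},
  {"gripper": 0.9, "dx": 0, "dy": 0, "dz": 0, "ax": 0, "ay": 0, "az": 0},
  {"gripper": 0.9, "dx": 0.22, "dy": 0, "dz": 0.22, "ax": 0, "ay": 0, "az": 0},
  {"gripper": 0.9, "dx": 0.22, "dy": 0, "dz": 0.22, "ax": 0, "ay": 0, "az": 0},
  {"gripper": 0.9, "dx": 0.22, "dy": 0, "dz": 0.22, "ax": 0, "ay": 0, "az": 0},
  {"gripper": 0.9, "dx": 0.21, "dy": 0, "dz": 0.21, "ax": 0, "ay": 0, "az": 0},
  {"gripper": 0.9, "dx": 0, "dy": 0, "dz": 0, "ax": 0, "ay": 0, "az": 0},
  {"gripper": 0.9, "dx": 0, "dy": 0, "dz": 0, "ax": 0, "ay": 0, "az": 0},
])

```text
clock: 13.25
ee_pos: [0.4948, -0.1821, 0.0281]
eef_rot: [[0.078, 0.994, 0.078], [0.703, -0.11, 0.702], [0.707, 0.0, -0.707]]
force: [-0.3, -0.1, -0.1]
grip_width: 0.0796
grip_force: 0.0
```

```bash
python3 - <<'E'
from rig import bot
from h import *
s=bot.sense();print(s['ee_pos'],s['eef_rot'].round(3))
c=bot.capture('wrist');np.savez('w5.npz',**c)
g=cv2.cvtColor(c['image'],cv2.COLOR_BGR2GRAY)
for u in (225,240,255,270,285): print(u,g[40:280:4,u].tolist())
# predicted back edges if unmoved
print(proj(c,[[.5021,-.1344,.03],[.5063,-.0895,.02]]))
E
```

```text
[ 0.49483689 -0.18209763  0.02810833] [[ 0.078  0.994  0.078]
 [ 0.703 -0.11   0.702]
 [ 0.707  0.    -0.707]]
225 [200, 198, 200, 200, 201, 199, 200, 201, 199, 199, 200, 201, 198, 197, 201, 195, 191, 222, 228, 231, 223, 205, 209, 205, 204, 203, 202, 201, 199, 199, 178, 254, 185, 172, 179, 182, 183, 164, 181, 181, 243, 253, 253, 253, 253, 253, 253, 253, 253, 253, 254, 253, 251, 253, 253, 255, 241, 181, 183, 186]
240 [203, 201, 201, 203, 203, 205, 200, 200, 200, 199, 202, 203, 200, 202, 200, 200, 197, 215, 226, 231, 224, 206, 205, 201, 201, 200, 202, 204, 201, 201, 170, 254, 249, 172, 184, 181, 181, 168, 180, 181, 254, 253, 253, 253, 253, 253, 253, 253, 253, 253, 253, 253, 251, 253, 253, 253, 253, 249, 181, 187]
255 [201, 198, 200, 200, 199, 203, 205, 204, 201, 202, 202, 203, 199, 200, 200, 201, 202, 214, 223, 231, 228, 213, 207, 204, 199, 204, 201, 206, 200, 198, 159, 182, 177, 168, 174, 174, 170, 163, 172, 166, 167, 253, 252, 250, 250, 249, 249, 250, 249, 250, 249, 249, 252, 249, 248, 248, 249, 155, 164, 160]
270 [200, 201, 201, 197, 199, 201, 199, 203, 207, 201, 201, 201, 196, 201, 206, 205, 199, 211, 225, 231, 230, 214, 206, 204, 206, 207, 208, 202, 203, 207, 163, 182, 184, 175, 183, 184, 181, 164, 184, 184, 183, 184, 170, 178, 178, 186, 181, 176, 183, 245, 255, 222, 253, 253, 253, 253, 253, 254, 196, 185]
285 [35, 124, 202, 202, 200, 201, 194, 197, 200, 200, 203, 205, 201, 201, 197, 200, 201, 203, 225, 231, 232, 219, 208, 207, 206, 202, 201, 207, 206, 199, 184, 180, 182, 167, 178, 182, 184, 172, 180, 185, 183, 184, 173, 181, 187, 184, 183, 180, 183, 182, 189, 185, 164, 186, 185, 182, 187, 181, 176, 183]
[[257.1654583  163.46230201]
 [255.6780183  119.02618813]]
```

Emit:
step_arm([
  {"gripper": 0.5, "dx": 0, "dy": 0, "dz": 0, "ax": 0, "ay": 0, "az": 0},
  {"gripper": 0.5, "dx": 0, "dy": 0, "dz": 0, "ax": 0, "ay": 0, "az": 0},
  {"gripper": 0.5, "dx": 0, "dy": 0, "dz": 0, "ax": 0, "ay": 0, "az": 0},
  {"gripper": 0.5, "dx": 0, "dy": 0, "dz": 0, "ax": 0, "ay": 0, "az": 0},
  {"gripper": 0.5, "dx": 0, "dy": 0, "dz": 0, "ax": 0, "ay": 0, "az": 0},
  {"gripper": 0.5, "dx": -0.1, "dy": 0, "dz": -0.1, "ax": 0, "ay": 0, "az": 0},
  {"gripper": 0.5, "dx": -0.1, "dy": 0, "dz": -0.1, "ax": 0, "ay": 0, "az": 0},
  {"gripper": 0.5, "dx": -0.1, "dy": 0, "dz": -0.1, "ax": 0, "ay": 0, "az": 0},
  {"gripper": 0.5, "dx": 0, "dy": 0, "dz": 0, "ax": 0, "ay": 0, "az": 0},
], squeeze=40)

```text
clock: 14.2
ee_pos: [0.4934, -0.196, 0.028]
eef_rot: [[0.079, 0.994, 0.079], [0.703, -0.112, 0.702], [0.706, 0.0, -0.708]]
force: [-0.1, -1.2, -0.3]
grip_width: 0.0588
grip_force: 40.0
```

Emit:
step_arm([
  {"gripper": 0.5, "dx": 0.05, "dy": 0, "dz": -0.05, "ax": 0, "ay": 0, "az": 0},
  {"gripper": 0.5, "dx": 0.05, "dy": 0, "dz": -0.05, "ax": 0, "ay": 0, "az": 0},
  {"gripper": 0.5, "dx": -0.2, "dy": 0, "dz": -0.25, "ax": 0, "ay": 0, "az": 0},
  {"gripper": 0.5, "dx": -0.3, "dy": 0, "dz": -0.4, "ax": 0, "ay": 0, "az": 0},
  {"gripper": 0.5, "dx": -0.3, "dy": 0, "dz": -0.4, "ax": 0, "ay": 0, "az": 0},
  {"gripper": 0.5, "dx": -0.3, "dy": 0, "dz": -0.4, "ax": 0, "ay": 0, "az": 0},
  {"gripper": 0.5, "dx": -0.3, "dy": 0, "dz": -0.4, "ax": 0, "ay": 0, "az": 0},
  {"gripper": 0.5, "dx": 0.1, "dy": 0, "dz": -0.6, "ax": 0, "ay": 0, "az": 0},
  {"gripper": 0.5, "dx": 0.1, "dy": 0, "dz": -0.6, "ax": 0, "ay": 0, "az": 0.02},
  {"gripper": 0.5, "dx": 0, "dy": 0, "dz": 0, "ax": 0, "ay": 0, "az": 0},
  {"gripper": 0.5, "dx": 0, "dy": 0, "dz": 0, "ax": 0, "ay": 0, "az": 0},
])

```text
clock: 15.3
ee_pos: [0.4832, -0.2853, 0.0714]
eef_rot: [[0.109, 0.991, 0.079], [0.7, -0.133, 0.702], [0.706, -0.021, -0.708]]
force: [-0.2, 0.4, -1.0]
grip_width: 0.0588
grip_force: 40.0
```

```bash
python3 - <<'E'
from rig import bot
from h import *
s=bot.sense();print(s['ee_pos'],s['eef_rot'].round(4),np.round(s['q'],2))
c=bot.capture('wrist');np.savez('w6.npz',**c);cv2.imwrite('pics/w6.png',cv2.resize(c['image'],(800,600),interpolation=cv2.INTER_CUBIC))
E
```

```text
[ 0.48323574 -0.2853159   0.07137483] [[ 0.1093  0.9908  0.0792]
 [ 0.6995 -0.1333  0.7021]
 [ 0.7062 -0.0214 -0.7077]] [-1.01  0.71  1.43  0.46  1.65 -0.99]
```

View pics/w6.png

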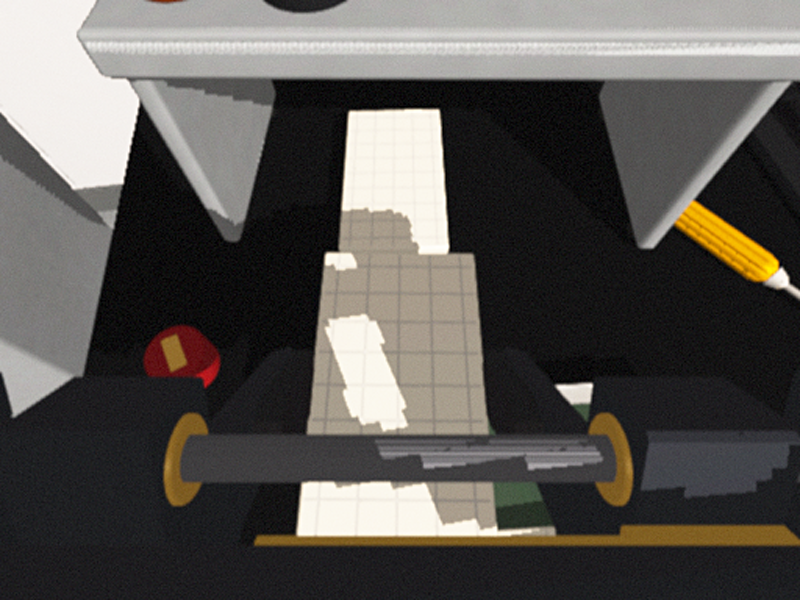

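```bash
cat > plan.py <<'E'
from rig import bot
from h import *
from scipy.spatial.transform import Rotation as Ro
s=bot.sense();R=s['eef_rot'];a=np.radians(85.4);p=np.radians(45.03)
u=np.array([np.cos(a),np.sin(a),0]);z=np.array([0,0,1]);x=u*np.cos(p)+z*np.sin(p);zz=u*np.sin(p)-z*np.cos(p)
T=np.c_[x,np.cross(zz,x),zz]
print(s['clock'],s['ee_pos'],'rot',(Ro.from_matrix(R.T@T).as_rotvec()/(np.pi/2)).round(4))
def sh(t): print('shift in target axes',(T.T@(np.array(t)-s['ee_pos'])/.03).round(3))
E
python3 - <<'E'
from plan import *
sh([0.520,-0.388,0.0714])
c=np.load('w6.npz');k=1.5625
for zt in (.0703,.0733,.0763):
    e=ray(c,np.array([(326,253),(474,253)])/k,zt)[:,:2]*1000;v=e[1]-e[0]
    xx=R[:2,0]/np.linalg.norm(R[:2,0]);print(zt,e.mean(0),np.linalg.norm(v),np.degrees(np.arctan2(v[1],v[0])),(e.mean(0)-s['ee_pos'][:2]*1000)@xx)
    f=ray(c,np.array([(299,536),(496,529)])/k,zt)[:,:2]*1000;print(np.linalg.norm(f[1]-f[0]))
e=ray(c,np.array([(348,111),(439,110),(449,252)])/k,.02)[:,:2]*1000;print('second',e.round(1))
E
```

```text
15.35 [ 0.48301041 -0.28445309  0.07092686] rot [ 0.0138 -0.0001 -0.0339]
shift in target axes [-2.35   1.506 -2.375]
0.0703 [ 491.17660146 -234.64188704] 60.46286841012783 -8.490999432443026 50.474945291508796
59.66183086185302
0.0733 [ 490.95841261 -236.61230595] 59.298676618886454 -8.490999432443008 48.494514594630886
58.5130627738313
0.0763 [ 490.74022376 -238.58272487] 58.13448482764479 -8.490999432443004 46.51408389775293
57.3642946858097
second [[ 476.3  -85.8]
 [ 535.6  -94.4]
 [ 521.2 -204.9]]
```

Emit:
step_arm([
  {"gripper": 0.5, "dx": 0, "dy": 0, "dz": 0, "ax": 0.0138, "ay": 0, "az": -0.0339},
  {"gripper": 0.5, "dx": -0.39, "dy": 0.25, "dz": -0.395, "ax": 0, "ay": 0, "az": 0},
  {"gripper": 0.5, "dx": -0.39, "dy": 0.25, "dz": -0.395, "ax": 0, "ay": 0, "az": 0},
  {"gripper": 0.5, "dx": -0.39, "dy": 0.25, "dz": -0.395, "ax": 0, "ay": 0, "az": 0},
  {"gripper": 0.5, "dx": -0.39, "dy": 0.25, "dz": -0.395, "ax": 0, "ay": 0, "az": 0},
  {"gripper": 0.5, "dx": -0.39, "dy": 0.25, "dz": -0.395, "ax": 0, "ay": 0, "az": 0},
  {"gripper": 0.5, "dx": -0.39, "dy": 0.25, "dz": -0.395, "ax": 0, "ay": 0, "az": 0},
  {"gripper": 0.5, "dx": 0, "dy": 0, "dz": 0, "ax": 0, "ay": 0, "az": 0},
  {"gripper": 0.5, "dx": 0, "dy": 0, "dz": 0, "ax": 0, "ay": 0, "az": 0},
])

```text
clock: 16.25
ee_pos: [0.5198, -0.3867, 0.071]
eef_rot: [[0.057, 0.997, 0.056], [0.703, -0.08, 0.706], [0.709, -0.001, -0.706]]
force: [-0.3, 0.4, -1.8]
grip_width: 0.0589
grip_force: 40.0
```

```bash
python3 - <<'E'
from plan import *
print(R.round(4).tolist());sh([0.520,-0.388,0.0714])
E
```

```text
16.25 [ 0.51978214 -0.38672292  0.07100232] rot [-0.0007 -0.0009 -0.0003]
[[0.057, 0.9968, 0.0558], [0.7034, -0.0798, 0.7063], [0.7085, -0.001, -0.7057]]
shift in target axes [-0.02   0.011 -0.039]
```

Emit:
step_arm([
  {"gripper": 0.5, "dx": -0.31, "dy": 0, "dz": 0.27, "ax": 0, "ay": 0, "az": 0},
  {"gripper": 0.5, "dx": -0.29, "dy": 0, "dz": 0.29, "ax": 0, "ay": 0, "az": 0},
  {"gripper": 0.5, "dx": -0.19, "dy": 0, "dz": 0.19, "ax": 0, "ay": 0, "az": 0},
  {"gripper": 0.5, "dx": -0.09, "dy": 0, "dz": 0.09, "ax": 0, "ay": 0, "az": 0},
  {"gripper": 0.5, "dx": 0, "dy": 0, "dz": 0, "ax": 0, "ay": 0, "az": 0},
  {"gripper": 0.5, "dx": 0, "dy": 0, "dz": 0, "ax": 0, "ay": 0, "az": 0},
])

```text
clock: 16.85
ee_pos: [0.5202, -0.3888, 0.0358]
eef_rot: [[0.057, 0.997, 0.057], [0.705, -0.08, 0.705], [0.707, 0.0, -0.707]]
force: [-0.7, 0.4, -2.1]
grip_width: 0.0588
grip_force: 40.0
```

Emit:
step_arm([
  {"gripper": 0.5, "dx": -0.05, "dy": 0, "dz": 0.05, "ax": 0, "ay": 0, "az": 0},
  {"gripper": 0.5, "dx": -0.03, "dy": 0, "dz": 0.03, "ax": 0, "ay": 0, "az": 0},
  {"gripper": 0.5, "dx": -0.03, "dy": 0, "dz": 0.03, "ax": 0, "ay": 0, "az": 0},
  {"gripper": 0.5, "dx": 0, "dy": 0, "dz": 0, "ax": 0, "ay": 0, "az": 0},
])

```text
clock: 17.25
ee_pos: [0.5201, -0.3887, 0.031]
eef_rot: [[0.057, 0.997, 0.057], [0.705, -0.08, 0.705], [0.707, 0.0, -0.707]]
force: [-0.6, 0.0, -1.9]
grip_width: 0.0587
grip_force: 40.0
```

Emit:
step_arm([
  {"gripper": 0.5, "dx": -0.015, "dy": 0, "dz": 0.015, "ax": 0, "ay": 0, "az": 0},
  {"gripper": 0.5, "dx": 0, "dy": 0, "dz": 0, "ax": 0, "ay": 0, "az": 0},
])

```text
clock: 17.45
ee_pos: [0.5201, -0.3887, 0.0304]
eef_rot: [[0.057, 0.997, 0.057], [0.705, -0.08, 0.705], [0.707, 0.0, -0.707]]
force: [-0.1, 0.1, -1.5]
grip_width: 0.0588
grip_force: 40.0
```

Emit:
step_arm([
  {"gripper": 0.5, "dx": -0.015, "dy": 0, "dz": 0.015, "ax": 0, "ay": 0, "az": 0},
  {"gripper": 0.5, "dx": 0, "dy": 0, "dz": 0, "ax": 0, "ay": 0, "az": 0},
])

```text
clock: 17.65
ee_pos: [0.5201, -0.3888, 0.03]
eef_rot: [[0.057, 0.997, 0.057], [0.705, -0.08, 0.705], [0.707, 0.0, -0.707]]
force: [0.5, -0.2, -0.3]
grip_width: 0.0592
grip_force: 40.0
```

Emit:
step_arm([
  {"gripper": 0.72, "dx": 0, "dy": 0, "dz": 0, "ax": 0, "ay": 0, "az": 0},
  {"gripper": 0.85, "dx": 0, "dy": 0, "dz": 0, "ax": 0, "ay": 0, "az": 0},
  {"gripper": 0.85, "dx": 0, "dy": 0, "dz": 0, "ax": 0, "ay": 0, "az": 0},
  {"gripper": 0.85, "dx": 0, "dy": 0, "dz": 0, "ax": 0, "ay": 0, "az": 0},
  {"gripper": 0.85, "dx": 0.2, "dy": 0, "dz": -0.3, "ax": 0, "ay": 0, "az": 0},
  {"gripper": 0.85, "dx": 0.4, "dy": 0, "dz": -0.6, "ax": 0, "ay": 0, "az": 0},
  {"gripper": 0.85, "dx": 0, "dy": 0, "dz": -1, "ax": 0, "ay": 0, "az": 0},
  {"gripper": 0.85, "dx": 0, "dy": 0, "dz": -1, "ax": 0, "ay": 0, "az": 0},
  {"gripper": 0.85, "dx": 0, "dy": 0, "dz": -1, "ax": 0, "ay": 0, "az": 0},
  {"gripper": 0.85, "dx": 0, "dy": 0, "dz": -1, "ax": 0, "ay": 0, "az": 0},
  {"gripper": 0.85, "dx": 0, "dy": 0, "dz": 0, "ax": 0, "ay": 0, "az": 0},
  {"gripper": 0.85, "dx": 0, "dy": 0, "dz": 0, "ax": 0, "ay": 0, "az": 0},
])

```text
clock: 18.85
ee_pos: [0.5128, -0.4801, 0.1475]
eef_rot: [[0.056, 0.997, 0.058], [0.706, -0.081, 0.703], [0.706, 0.001, -0.708]]
force: [0.9, -0.9, -0.7]
grip_width: 0.0749
grip_force: 0.0
```

```bash
python3 - <<'E'
from rig import bot
from h import *
s=bot.sense();print(s['clock'],s['ee_pos'])
c=bot.capture('wrist');np.savez('w7.npz',**c);cv2.imwrite('pics/w7.png',cv2.resize(c['image'],(800,600),interpolation=cv2.INTER_CUBIC))
E
```

```text
18.85 [ 0.51278744 -0.48011465  0.14751838]
```

View pics/w7.png

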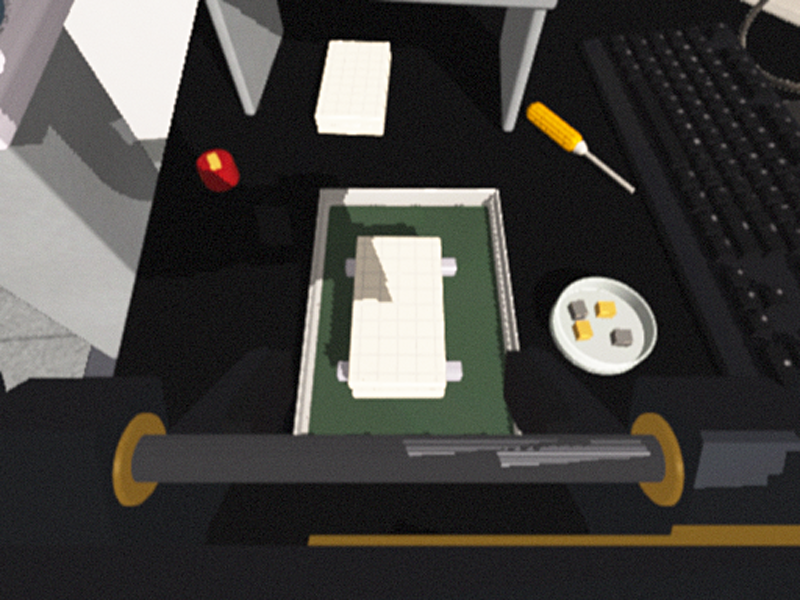

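```bash
python3 - <<'E'
from h import *
c=np.load('w7.npz');k=1.5625
P=ray(c,np.array([(357,237),(441,238),(350,388),(445,389)])/k,.032)[:,:2]*1000;v=P[0]+P[1]-P[2]-P[3]
print(P.round(1).tolist(),P.mean(0),np.degrees(np.arctan2(v[1],v[0])),np.linalg.norm(v)/2)
b=ray(c,np.array([(347,266),(456,266),(338,371),(461,371)])/k,.022)[:,:2]*1000;print((b[0]+b[1])/2,(b[2]+b[3])/2)
from rig import bot
print(bot.hand_in())
E
```

```text
[[495.4, -337.7], [555.8, -343.5], [486.8, -448.8], [544.1, -454.1]] [ 520.55193407 -396.03547079] 84.78261610121531 111.31618455470196
[ 525.98826956 -358.67503865] [ 517.96832746 -437.21276095]
the job is handed in; nothing more can be done
None
```

The restack is done and handed in at about 19 s of the 58 s limit: the moved plate rests on both bars about 1–2 mm and under 1° from straight above the tray plate, by camera measurement. The lower stack plates look unmoved, and no score came back.

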